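# Release the battery rack's keeper with the spring-bar fork

### The arm

A 6-joint arm with a two-finger parallel gripper is mounted at the origin on the work surface. World frame = base frame: x ahead of the robot, y to its left, z up, the work surface at z = 0. Lengths are in m, angles in rad, forces in N, time in s.
With the tool pointing down it reaches from about 0.325 to 0.9 m from the base axis. Payload 6.1 kg.
Tool frame: the origin (TCP) lies midway between the tips of the shut fingers; the grasp point (between the pads) lies 19 mm behind it; z points along the fingers, y is the line along which they close (so a half turn about z gives the same grasp; the last joint's range is limited). The gripper opens to 85 mm and grips with 20 to 120 N. Pads are 22 mm wide; open, the fingers measure 114 mm over their backs; the gripper's body (76 mm by 85 mm) begins 54 mm behind the grasp point. The pads swing forward as they close: fully open they stand 13 mm farther back than shut.
Start: joints at [1.137, 0.22, 1.526, -0, 1.395, -0.126], TCP at [0.189, 0.596, 0.231] pointing down, gripper open.
Joint ranges: [-2.98, 2.98], [-0.91, 2.08], [0.09, 2.57], [-1.24, 4.39], [0.2, 2.65], [-2.68, 2.68]. Speed limits (rad/s): [2.57, 2.57, 3.01, 3.14, 3.14, 3.14].

### API

Orientations are given as [roll, pitch, yaw] about the fixed x, y, z axes, in that order (R = Rz(yaw) Ry(pitch) Rx(roll)).
In Python, from plant import movep, move_l, set_joints, gripper_to, hold, inverse_kinematics, observe, get_image, get_calibration, Unreachable, job_done gives the robot as it stands. Calls block until the motion is done:
- movep(position, orientation): joint-space move of the TCP to a pose.
- move_l(position, feed=0.15, rotation=None, max_force=None): straight line of the TCP; rotation=None keeps the orientation; feed is the mean speed in m/s. With max_force (N) it stops when the force on the tool has changed by that much, and returns True; else False.
- set_joints(angles): joint-space move.
- gripper_to(opening, f_grip=None): finger opening in m; f_grip is the grip in N (None keeps the last); returns when the fingers have stopped.
- hold(seconds).
- inverse_kinematics(position, orientation): joint angles nearest the present ones, or None.
- observe(): the state.
- get_image(name): name is "side" or "top" or "wrist"; returns (picture, depth): 480x640x3 uint8, red, green, blue; 480x640 float32, m along the optical axis (not along the pixel's ray), 0 where there is no reading.
- get_calibration(name): a dict with "intrinsics" (3x3 intrinsics, pixels), "world_from_camera" (4x4, takes a point from camera to world coordinates). Camera axes: x right, y down, z forward; pixel columns grow to the right and rows downward; lengths in m; the calibration is good to about 2 mm. A picture is of the moment at which its call begins: read the wrist's pose just before it. get_calibration takes no time and is no camera call; for the wrist camera it gives the pose at the moment of the call.
A pose or a line that the arm cannot do raises Unreachable and nothing moves.
- job_done(): hands the job in; it is judged then, once.
The state is a dict: "time_s": time; "q": joint angles; "joint_velocities": joint speeds; "joint_torque": joint torques, N m; "eef_pos": TCP position; "tcp_rot": TCP orientation; "ft_force": force on the tool from outside, world axes, zero at the start; "torque": the same for the moment, N m; "opening": finger opening in m; "grasp_force": force on a finger pad.
Only numpy, scipy, OpenCV 4.12 (cv2) and the standard library are available. Lean on these libraries where they do the work, as an engineer would, in place of code of your own. Each camera call takes 0.05 s, during which the arm holds its last target. There are 200 camera calls.

### The job

It is closing time: open the battery rack by taking the blue-handled fork from its stand, straddling the bare neck of the rack's spring bar with its prongs and pushing the red collar sideways until the steel keeper strap is freed and springs up. Let the bar spring back, then stand the fork upright in its stand again. Touch the bar and the strap with the fork only, and leave the batteries and the other things on the shelf where they are.

Things in the scene. Friction and masses are not known exactly. Their poses are not given: they have to be found in the camera images.
- fork_grip (a point): Forked hand tool, loose, 142 mm long, 150 g, standing prongs down in its stand. Point: on its axis mid-way up the blue handle, 100 mm above the prong tips. Handle 26 mm (x) by 22 mm (y), from 62 to 142 mm above the tips; grip it across the 22 mm. z: along the tool, tips to handle; x: the way the prongs stand apart; y: across the 10 mm thick fork. A half turn about z looks the same.
- fork_notch (a point): Middle of the fork's open notch, on the tool's axis 18 mm from the prong tips. The notch is 20 mm wide (along x) and 38 mm deep; the two steel prongs are each 8 mm wide, 36 mm over their outsides. Same axes as fork_grip.
- fork_foot (a point): Point on the fork's axis level with the prong tips. Same axes as fork_grip.
- stand: Fixed black stand: foot plate 100 x 80 mm, 4 mm thick, with an open-topped pocket in the middle, inside 46 mm (x) by 18 mm (y), walls 6 mm thick, rim at 44 mm height. Origin: underside, below the middle of the pocket. x along the pocket's long way, z up. The fork stands in it on the 4 mm thick foot plate, its x along the stand's x (either way round).
- rack: Fixed grey steel rack, 315 mm wide (y); its deck slopes 35 degrees, low side to the robot (-x), with four C-cells in slots. Origin: underside; z up; end posts at y = +115 and -200 mm. A level 12 mm guard rail along y, 80 mm above the spring bar's axis and 9 mm nearer the robot, bars a vertical tool; one square to the deck (35 degrees off vertical, handle to the robot) clears it by about 15 mm.
- bar_neck (a point): Point on the spring bar's axis, mid-way along its bare neck; moves with it. x: up the slope; y: along the bar towards the keeper strap; z: square out of the deck. Steel neck 10 mm thick, 29 mm long, 41 mm above the deck. At y +14.5 mm a fixed grey guide plate (26 mm wide, to 9 mm above the axis); at -14.5 mm the face of the red collar (34 mm wide, 6 mm thick), then spring and grey barrel.
- springbar (a joint): Travel of the spring bar in m: 0 at rest, growing as the collar is pushed along bar_neck's -y towards the barrel; stop at 0.020. The spring pushes back with about 2 N at 0 and 4.5 N at 0.016. The bar's tip lies over the end of the keeper strap and clears it at 0.012.
- keeper (a joint): Angle of the keeper strap in rad: 0 lying shut across the batteries under the bar's tip; it is sprung open and, once the bar is pushed clear, swings up by itself in about half a second to its stop at 1.25, its free end rising square out of the deck and away from the spring bar, and stays up.
- keeper_end (a point): Free end of the keeper strap (yellow end; flat steel strap 187 mm long, 20 mm wide, 6 mm thick), 36 mm from the middle of the bar's neck along the bar when shut; the strap is hinged at its other end.
- cell0: Orange C-cell battery (26 mm diameter, 50 mm long), loose in the rack's slot nearest the strap's hinge; origin at its centre. Stays in its slot.
- cell1: Second orange C-cell, same.
- cell2: Third orange C-cell, same.
- cell3: Fourth orange C-cell, nearest the spring bar, same.
- canister_mid (a point): Bystander: aluminium canister with screw top, 76 mm diameter, 117 mm tall; its centre.
- nightlight_mid (a point): Bystander: white ceramic night-light, 72 mm diameter, 104 mm tall; its axis at half height.
- thermometer_mid (a point): Bystander: blue plastic thermometer lying flat, 160 x 34 x 12 mm; its centre.
- padlock_mid (a point): Bystander: small brass padlock lying flat, 65 x 44 x 18 mm; centre of its body.

How it is judged:
On the way, in this order (a step that is already met when the one before it is completed fails the run):
1. the fork, taken out of its stand and straddling the bar's neck, has pushed the spring bar at least 8 mm sideways (value of joint springbar above 0.008 m and distance between fork_notch and bar_neck below 0.022 m and contact force between fork and springbar above 0.3 N), for 0.04 s.
2. the keeper strap is freed and has sprung up beyond 1.0 rad (value of joint keeper above 1 rad), for 0.2 s.
At the end, for the whole second after the job is handed in: Keeper strap open beyond 1.0 rad; spring bar back within 3 mm of rest; fork at rest in the stand's pocket (tips below 12 mm height, within 20 mm of the pocket's middle, leaning under 0.30 rad); all four cells within 12 mm of where they were (value of joint keeper above 1 rad and value of joint springbar below 0.003 m and z of fork_foot in the frame of stand below 0.012 m and horizontal distance between fork_foot and stand below 0.02 m and angle between fork_grip's own z axis and vertical below 0.3 rad and linear speed of fork below 0.03 m/s and distance of each of cell0, cell1, cell2, cell3 from where it was at the start of the episode below 0.012 m); the robot touches nothing.
It fails at once if the robot itself touches the spring bar (contact force between any of the fingers, the arm and springbar above 0.5 N).
It fails at once if the robot itself touches the keeper strap (contact force between any of the fingers, the arm and keeper above 0.5 N).
It fails at once if a bystander is moved more than 25 mm (distance of any of canister_mid, nightlight_mid, thermometer_mid, padlock_mid from where it was at the start of the episode above 0.025 m).
It also fails if it takes over 53 s, if anything falls off the work surface, if the arm or the gripper's body presses on something with over 40 N, if the wrist force passes 120 N, or if a joint passes its speed limit or range.

## Working session

There is one attempt and no reset: what is moved stays moved. The work goes in short steps, each a Python script; the robot and the scene stay as the last script left them, time stands still between calls to the robot, and variables do not carry over. Pictures are saved under pics/ and viewed, at most 10 in all, crops included, and the job is handed in when it is done.

```bash
ls; mkdir -p pics
python3 - <<'E'
from plant import *
import cv2,numpy as np
for n in("side","top"):
    p,d=get_image(n);c=get_calibration(n)
    cv2.imwrite(f"pics/{n}0.png",p[:,:,::-1]);np.save(f"pics/{n}0.npy",d);print(n,(d>0).mean(),c["intrinsics"].round(1).tolist(),c["world_from_camera"].round(3).tolist())
print(observe()["time_s"],observe()["ft_force"])
E
```

```text
pics
side 0.9959765625 [[452.2, 0.0, 324.0], [0.0, 452.2, 235.8], [0.0, 0.0, 1.0]] [[0.795, -0.439, 0.418, 0.131], [-0.606, -0.598, 0.525, -0.598], [0.019, -0.67, -0.742, 0.822], [0.0, 0.0, 0.0, 1.0]]
top 0.9959602864583333 [[452.3, 0.0, 323.9], [0.0, 452.3, 238.0], [0.0, 0.0, 1.0]] [[-0.003, -0.999, 0.043, 0.517], [-1.0, 0.003, 0.008, -0.061], [-0.008, -0.043, -0.999, 1.019], [0.0, 0.0, 0.0, 1.0]]
0.1 [ 0.571375   -0.32767574  0.0249923 ]
```

View pics/side0.png

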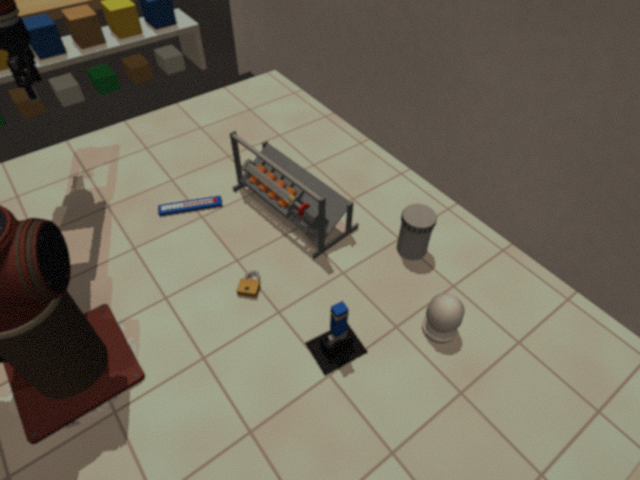

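View pics/top0.png

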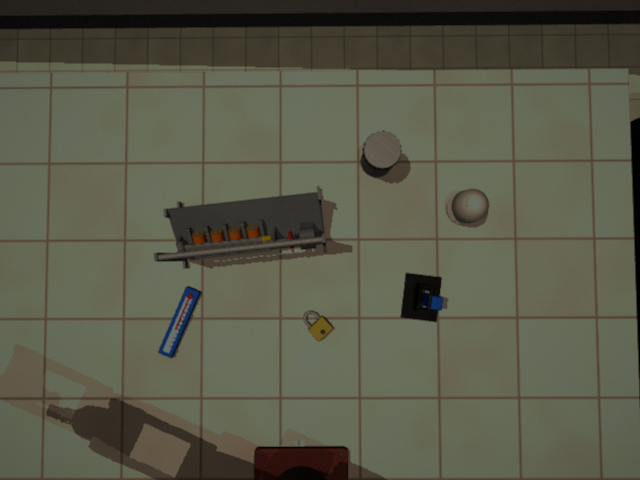

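The top view shows the stand at about (422,297) with the fork's blue handle at (431,301). The rail runs (160,257)–(325,238), with the yellow end at (266,239) and the red collar at (290,236). The thermometer, padlock, canister and night-light are all clear of the stand. Next I measure these.

```bash
cat > h.py <<'E'
from plant import *
import cv2,numpy as np
from scipy.spatial.transform import Rotation as R
def snap(n,save=None):
    c=get_calibration(n);p,d=get_image(n)
    if save: cv2.imwrite(f"pics/{save}.png",p[:,:,::-1])
    return p,d,c["intrinsics"],c["world_from_camera"]
def cloud(d,K,T):
    v,u=np.mgrid[:d.shape[0],:d.shape[1]]
    P=np.stack([(u-K[0,2])/K[0,0]*d,(v-K[1,2])/K[1,1]*d,d],-1)
    return P@T[:3,:3].T+T[:3,3]
def onplane(uv,z,K,T):
    uv=np.atleast_2d(np.float64(uv));r=np.c_[(uv-K[:2,2])/K[[0,1],[0,1]],np.ones(len(uv))]@T[:3,:3].T
    return T[:3,3]+r*((z-T[2,3])/r[:,2])[:,None]
def hsv(p): return cv2.cvtColor(p,cv2.COLOR_RGB2HSV)
E
python3 - <<'E'
from h import *
for n in("top","side"):
    p,d,K,T=snap(n);W=cloud(d,K,T);H=hsv(p).astype(int);h,s,v=H[...,0],H[...,1],H[...,2];z=W[...,2]
    x,y=W[...,0],W[...,1]
    print(n)
    near=lambda a,b,r:np.hypot(x-a,y-b)<r
    top=lambda m,name:print(name,m.sum(),W[m].mean(0).round(4) if m.any() else'',W[m].std(0).round(4) if m.any() else '')
    blue=(h>100)&(h<125)&(s>120)&(z>.05)&(y<-.1)&(x>.2)
    top(blue,'blue');top(blue&(z>np.percentile(z[blue],60)),'bluetop') 
    red=((h<6)|(h>174))&(s>130)&(v>60)&(x>.4)&(x<.7)&(z>.03); top(red,'red')
    yel=(h>22)&(h<34)&(s>130)&(x>.45)&(x<.7)&(z>.03); top(yel,'yel')
    if n=="top":
        m=((v<45)&(abs(x-.39)<.1)&(abs(y+.28)<.1)).astype(np.uint8)
        c=max(cv2.findContours(m,0,1)[0],key=cv2.contourArea);r=cv2.minAreaRect(c);B=cv2.boxPoints(r)
        print(r,onplane(np.vstack([r[0],B]),.004,K,T).round(4).tolist())
    rail=(x>.45)&(x<.72)&(y>-.1)&(y<.35)&(z>.03)
    zz=z[rail];print('zmax',np.percentile(zz,[50,90,99,99.9]))
    top_=rail&(z>np.percentile(zz,99.5)-.012);P=W[top_]
    q=P-P.mean(0);u=np.linalg.svd(q,full_matrices=0)[2][0];t=q@u;print('rail',P.mean(0),u,t.min(),t.max())
    np.save(f"pics/W{n}.npy",W)
    cv2.imwrite(f"pics/{n}crop.png",cv2.resize(p[180:275,150:340] if n=='top' else p[120:260,220:370],None,fx=4,fy=4,interpolation=2)[:,:,::-1])
E
```

```text
top
blue 233 [ 0.4311 -0.2654  0.1285] [0.0073 0.007  0.025 ]
bluetop 93 [ 0.4295 -0.2678  0.1462] [0.007  0.006  0.0012]
red 28 [0.5625 0.0156 0.1016] [0.0045 0.0021 0.0047]
yel 30 [0.5564 0.0608 0.1168] [0.0075 0.0232 0.1678]
((420.85491943359375, 297.0426025390625), (35.78327941894531, 44.202877044677734), 6.842772960662842) [[0.429, -0.2689, 0.004], [0.3852, -0.2231, 0.004], [0.4826, -0.2358, 0.004], [0.4729, -0.3149, 0.004], [0.3757, -0.3018, 0.004]]
zmax [0.08799846 1.01851762 1.01851762 1.01851762]
rail [ 0.51722145 -0.06117907  1.01851762] [0.47308922 0.08010261 0.87736547] -1.290713538689787e-14 -1.290713538689787e-14
side
blue 352 [ 0.4265 -0.2761  0.1156] [0.007  0.0059 0.0266]
bluetop 141 [ 0.4282 -0.2727  0.1447] [0.0066 0.0059 0.0019]
red 65 [0.5514 0.0143 0.0959] [0.0091 0.0095 0.0104]
yel 384 [0.524  0.9553 0.2352] [0.0267 0.1133 0.0279]
zmax [0.08507186 0.16830638 0.17611333 0.17800641]
rail [0.53706663 0.08889107 0.17287535] [ 1.07015738e-01 -9.94257327e-01  1.14407483e-05] -0.17532049983552467 0.14886211463183857
```

```bash
cat >> h.py <<'E'
YAW_R=0.107;YAW_S=-0.13
def rot(yaw,tilt,flip):  # tool z down, tilted away from the robot by tilt; tool y = +-rack y
    return (R.from_euler('z',yaw)*R.from_euler('y',-tilt)*R.from_euler('x',np.pi)*R.from_euler('z',np.pi*flip))
def rpy(r): return r.as_euler('xyz')
T35=np.radians(35)
E
python3 - <<'E'
from h import *
o=observe();print(o["tcp_rot"]);C=get_calibration("wrist")["world_from_camera"]
Rt=R.from_euler('xyz',o["tcp_rot"]).as_matrix();print('cam in tool',(Rt.T@(C[:3,3]-o["eef_pos"])).round(3),(Rt.T@C[:3,:3]).round(2).tolist())
N=np.array([.552,.033,.092])
for f in(0,1):
    r=rot(YAW_R,T35,f);print(f,r.as_matrix()[:,2],inverse_kinematics(N-.063*r.as_matrix()[:,2],rpy(r)),inverse_kinematics(N-.2*r.as_matrix()[:,2],rpy(r)))
    r=rot(YAW_S,0,f);print(inverse_kinematics([.429,-.27,.085],rpy(r)))
E
```

```text
[-3.14032391e+00 -1.60988402e-04  2.83378227e+00]
cam in tool [ 0.07   0.    -0.142] [[-0.0, -0.96, -0.28], [1.0, -0.0, -0.0], [-0.0, -0.28, 0.96]]
0 [ 0.57029613  0.06125564 -0.81915204] [-0.21701096 -0.40425046  2.39761019  0.33526281  0.58838373  1.02023151] [-0.32195168 -0.86526644  2.42922091  0.28223176  1.02862747  1.06381761]
[-7.17426446e-01  9.90673671e-02  1.95690844e+00 -4.44089210e-16
  1.08561685e+00  9.83369881e-01]
1 [ 0.57029613  0.06125564 -0.81915204] [-0.21701096 -0.40425046  2.39761019  0.33526281  0.58838373 -2.12136114] [-0.32195168 -0.86526644  2.42922091  0.28223176  1.02862747 -2.07777505]
[-7.17426446e-01  9.90673671e-02  1.95690844e+00 -4.44089210e-16
  1.08561685e+00 -2.15822277e+00]
```

View pics/topcrop.png

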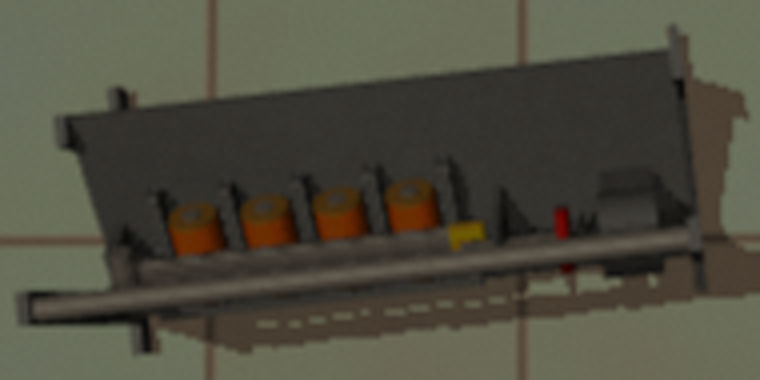

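The crop shows the red collar at full-image (290.5,239), the guide plate tip at (276,234) and the yellow end at (267,238), all as expected. Next is a close look with the wrist camera.

Run:
```python
from h import *
N=np.array([.552,.033,.092]);r=rot(YAW_R,T35,0);z=r.as_matrix()[:,2]
movep(N-.19*z,rpy(r))
p,d,K,T=snap("wrist","w1");W=cloud(d,K,T);np.savez("pics/w1.npz",p=p,d=d,K=K,T=T)
H=hsv(p).astype(int);h,s,v=H[...,0],H[...,1],H[...,2]
M=R.from_euler('z',YAW_R).as_matrix()@R.from_euler('y',-T35).as_matrix()
L=(W-N)@M   # neck frame guess
for n,m in(("red",((h<6)|(h>174))&(s>130)&(v>50)),("yel",(h>22)&(h<34)&(s>130))):
    m&=(abs(L)<.1).all(-1);P=L[m];u,w=np.nonzero(m)[::-1]
    print(n,m.sum(),np.c_[P.mean(0),np.percentile(P,[2,50,98],axis=0).T].round(4).tolist(),u.min(),u.max(),w.min(),w.max())
uv=K@(T[:3,:3].T@(N-T[:3,3]));print('guess px',uv[:2]/uv[2],observe()["time_s"],observe()["eef_pos"])
```

```text
red 256 [[0.003, -0.0139, 0.0041, 0.0169], [-0.0187, -0.0227, -0.0184, -0.0159], [0.0069, -0.0408, 0.0098, 0.0138]] 334 342 200 233
yel 145 [[0.0057, -0.0157, 0.0071, 0.0105], [0.032, 0.0222, 0.033, 0.0401], [-0.0097, -0.0318, -0.0089, -0.0074]] 278 296 205 226
guess px [318.48794664 217.82426799] 2.4833 [0.44383718 0.02185898 0.24796565]
```

View pics/w1.png

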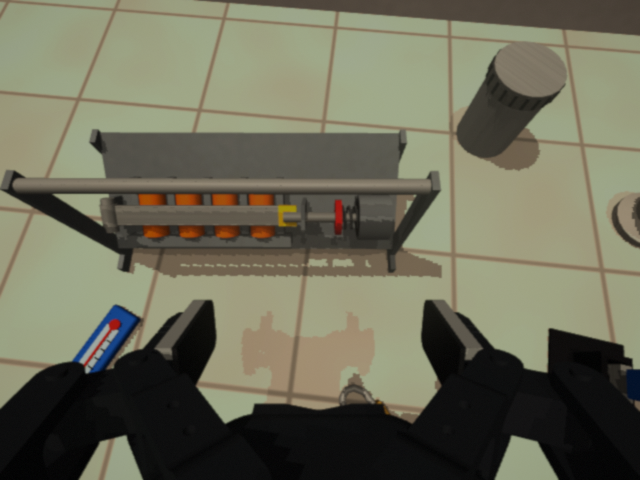

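The wrist view shows the bare neck between the guide plate (u≈306) and the red collar (left edge u≈334), at row ≈217. Next I fit the bar's axis there and the rail for yaw.

Run:
```python
from h import *
D=np.load("pics/w1.npz");p,d,K,T=[D[k] for k in("p","d","K","T")];W=cloud(d,K,T)
N=np.array([.552,.033,.092]);M=R.from_euler('z',YAW_R).as_matrix()@R.from_euler('y',-T35).as_matrix();L=(W-N)@M
for u in(300,304,307,310,314,318,322,326,330,334,338):
    print(u,[(v,*(L[v,u]*1000).round(0).astype(int).tolist(),int(p[v,u].mean())) for v in range(206,230,2)])
# rail line
m=(W[...,2]>.155)&(W[...,2]<.19)&(W[...,0]>.45)&(W[...,0]<.7)&(abs(W[...,1]-.1)<.13)
P=W[m];l=cv2.fitLine(P[:,:2].astype(np.float32),cv2.DIST_HUBER,0,.01,.01).ravel();print('rail yaw',np.arctan2(-l[0]*np.sign(l[1]),abs(l[1])),l,np.percentile(P[:,2],[5,50,95]))
```

```text
300 [(206, 3, 20, -46, 79), (208, 1, 20, -45, 78), (210, -1, 20, -47, 78), (212, 5, 18, -1, 82), (214, 4, 18, 0, 90), (216, 2, 18, 1, 96), (218, 0, 18, 1, 84), (220, -2, 18, 0, 66), (222, -14, 20, -46, 70), (224, -17, 20, -46, 75), (226, -19, 21, -46, 61), (228, -21, 20, -44, 55)]
304 [(206, 12, 14, 5, 61), (208, 10, 14, 3, 60), (210, 9, 14, 6, 61), (212, 7, 14, 4, 63), (214, 5, 14, 4, 64), (216, 3, 14, 5, 66), (218, 1, 14, 4, 65), (220, -1, 14, 4, 69), (222, -3, 14, 5, 69), (224, -5, 14, 4, 70), (226, -7, 14, 4, 70), (228, -9, 14, 5, 71)]
307 [(206, 3, 13, -46, 54), (208, 1, 13, -46, 53), (210, -1, 13, -47, 51), (212, 5, 11, -4, 56), (214, 4, 11, -1, 72), (216, 2, 11, 0, 80), (218, 0, 11, 1, 69), (220, -2, 11, 1, 57), (222, -14, 13, -45, 45), (224, -17, 13, -45, 44), (226, -19, 13, -46, 45), (228, -21, 13, -46, 46)]
310 [(206, 3, 9, -46, 76), (208, 1, 9, -45, 58), (210, -1, 9, -45, 58), (212, 5, 8, -3, 82), (214, 3, 8, -1, 97), (216, 2, 8, 1, 107), (218, 0, 8, 2, 88), (220, -2, 8, -1, 62), (222, -14, 9, -46, 47), (224, -17, 9, -45, 47), (226, -19, 9, -44, 45), (228, -22, 9, -47, 46)
[... 1391 characters left out ...]
, -13, -45, 71)]
334 [(206, 4, -17, -45, 65), (208, 1, -17, -45, 64), (210, -1, -17, -45, 59), (212, 5, -15, -4, 68), (214, 4, -15, -1, 86), (216, 2, -15, 1, 94), (218, 0, -15, 2, 80), (220, -2, -15, 0, 59), (222, -14, -17, -46, 46), (224, -17, -17, -45, 50), (226, -19, -17, -45, 50), (228, -21, -17, -46, 51)]
338 [(206, 13, -18, 8, 67), (208, 11, -18, 9, 66), (210, 9, -18, 9, 67), (212, 8, -18, 11, 70), (214, 6, -18, 12, 70), (216, 5, -18, 13, 69), (218, 3, -18, 13, 67), (220, 1, -18, 12, 67), (222, -1, -18, 12, 63), (224, -3, -18, 14, 48), (226, -5, -18, 12, 46), (228, -7, -18, 12, 43)]
rail yaw 0.10939784 [ 0.10917976 -0.994022    0.5402352   0.05502351] [0.16880248 0.1736216  0.17529523]
```

Run:
```python
from h import *
r=rot(YAW_S,0,0)
movep([.429,-.27,.23],rpy(r))
p,d,K,T=snap("wrist","w2");W=cloud(d,K,T);np.savez("pics/w2.npz",p=p,d=d,K=K,T=T)
H=hsv(p).astype(int);h,s,v=H[...,0],H[...,1],H[...,2];x,y,z=np.moveaxis(W,-1,0)
near=(abs(x-.429)<.08)&(abs(y+.27)<.08)
b=near&(h>100)&(h<125)&(s>110)&(z>.05)
t=b&(z>np.percentile(z[b],98)-.006)
print('blue',b.sum(),'top',t.sum(),W[t].mean(0),np.percentile(W[t],[2,98],axis=0).round(4).tolist())
r_=cv2.minAreaRect(W[t][:,:2].astype(np.float32)*1000);print(r_)
rim=near&(z>.036)&(z<.05)&~b;pl=near&(z<.012)&(v<60)
for n,m in(('rim',rim),('plate',pl)):print(n,m.sum(),cv2.minAreaRect(W[m][:,:2].astype(np.float32)*1000),np.median(z[m]))
print(observe()["time_s"],observe()["eef_pos"])
```

```text
blue 1908 top 103 [ 0.45074959 -0.27229417  0.32718144] [[0.4347, -0.3272, 0.3207], [0.4996, -0.2148, 0.3714]]
((441.4631042480469, -270.90057373046875), (83.18473815917969, 82.70333099365234), 37.53846740722656)
rim 489 ((443.14288330078125, -270.1291198730469), (29.271852493286133, 33.54129409790039), 83.1346664428711) 0.04294321794145983
plate 4539 ((430.5405578613281, -269.1286926269531), (79.79273986816406, 98.806884765625), 83.41582489013672) 0.0029481044958429292
3.65 [ 0.42926921 -0.26875629  0.23020849]
```

View pics/w2.png

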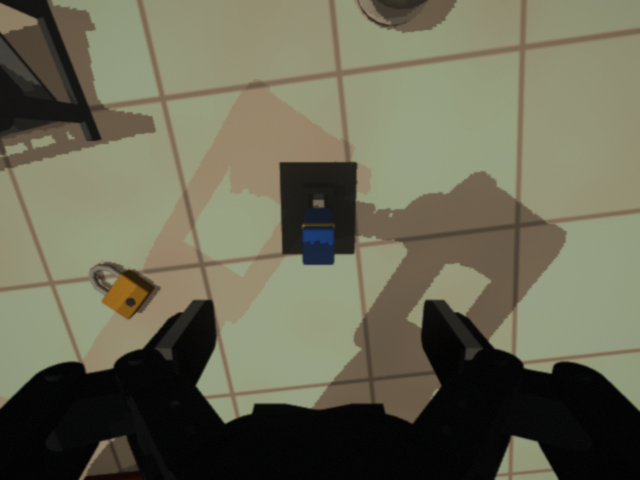

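The wrist view shows the fork handle upright at (318,235) in the stand, between the fingers, and the foot plate at (280–357, 162–254). I measure the handle top, then grasp.

Run:
```python
from h import *
D=np.load("pics/w2.npz");p,d,K,T=[D[k] for k in("p","d","K","T")];W=cloud(d,K,T)
H=hsv(p).astype(int);h,s,v=np.moveaxis(H,-1,0);x,y,z=np.moveaxis(W,-1,0)
b=(abs(x-.429)<.06)&(abs(y+.27)<.06)&(h>100)&(h<125)&(s>110)&(z>.05)&(z<.17)
t=b&(z>.138);r_=cv2.minAreaRect(W[t][:,:2].astype(np.float32)*1000);print(t.sum(),W[t].mean(0),r_,W[t][:,2].min(),W[t][:,2].max())
f=b&(z<.13)  # front face: lean
for a in(.07,.09,.11,.13):
    m=b&(abs(z-a)<.008);print(a,m.sum(),W[m].mean(0) if m.any() else '')
```

```text
1107 [ 0.43312245 -0.26936235  0.14471132] ((432.41357421875, -269.1339111328125), (21.85670280456543, 25.16486930847168), 81.58128356933594) 0.13944789824400128 0.14728319414883873
0.07 21 [ 0.44438922 -0.2711331   0.07462837]
0.09 94 [ 0.44451624 -0.27025169  0.08939598]
0.11 111 [ 0.44448705 -0.27043383  0.1098292 ]
0.13 7 [ 0.44468538 -0.27079321  0.12228173]
```

Run:
```python
from h import *
r=rot(-.125,0,0)
movep([.432,-.2693,.16],rpy(r))
move_l([.432,-.2693,.086],feed=.08,max_force=15)
gripper_to(.015,80);o=observe();print(o["eef_pos"],o["opening"],o["grasp_force"],o["ft_force"],o["time_s"])
move_l([.432,-.2693,.20],feed=.1);o=observe();print(o["opening"],o["grasp_force"],o["ft_force"],o["time_s"])
p,d,K,T=snap("side","s1");cv2.imwrite("pics/s1c.png",cv2.resize(p[200:400,240:440],None,fx=3,fy=3)[:,:,::-1]);W=cloud(d,K,T)
x,y,z=np.moveaxis(W,-1,0);h,s,v=np.moveaxis(hsv(p).astype(int),-1,0)
m=(np.hypot(x-.432,y+.269)<.03)&(z>.08)&(z<.3)
for a in np.arange(.1,.24,.02):
    k=m&(abs(z-a)<.01);print(a.round(2),k.sum(),W[k].mean(0).round(4))
```

```text
[ 0.43224215 -0.26947043  0.08631539] 0.021495019207312935 78.37191224098206 [-0.10611223  0.62051323  1.56996335] 5.7083
0.02122064617833978 78.16661953926086 [-0.67116125 -0.48291107 -1.27399141] 7.0
0.1 0 [nan nan nan]
0.12 59 [ 0.428  -0.2718  0.1224]
0.14 71 [ 0.4285 -0.2732  0.1398]
0.16 141 [ 0.4265 -0.273   0.1611]
0.18 50 [ 0.4229 -0.2759  0.1848]
0.2 88 [ 0.4204 -0.2762  0.2017]
0.22 147 [ 0.4212 -0.278   0.2195]<stdin>:11: RuntimeWarning: Mean of empty slice.
  ret = um.true_divide(
```

View pics/s1c.png

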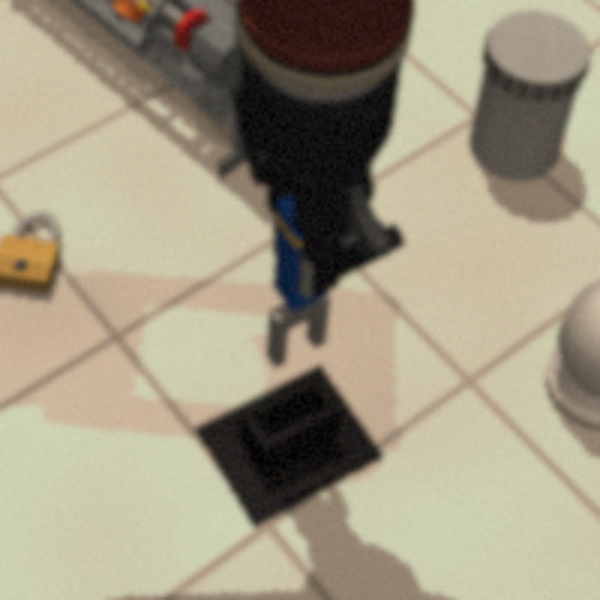

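The fork is held straight, with its prongs clear of the stand and lined up on its axis. Next: approach the neck and look from the wrist just before inserting.

```bash
cat >> h.py <<'E'
YAW_R=.109
M=R.from_euler('z',YAW_R).as_matrix()@R.from_euler('y',-T35).as_matrix()
NECK=np.array([.552,.033,.092])+M@[.0015,-.0015,-.0045]
RN=rot(YAW_R,T35,0);DN=.0643
def tcp(off): return NECK+M@np.asarray(off,float)-DN*RN.as_matrix()[:,2]  # notch at off in neck frame
E
python3 - <<'E'
from h import *
movep([.40,-.12,.27],rpy(rot(0,0,0)))
movep(tcp([0,0,.11]),rpy(RN))
print(move_l(tcp([0,0,.035]),feed=.08,max_force=8))
hold(.2);o=observe();print(NECK,o["eef_pos"]-tcp([0,0,.035]),o["time_s"],o["ft_force"])
p,d,K,T=snap("wrist","w3");W=cloud(d,K,T);np.savez("pics/w3.npz",p=p,d=d,K=K,T=T)
cv2.imwrite("pics/w3c.png",cv2.resize(p[130:330,190:450],None,fx=3,fy=3,interpolation=2)[:,:,::-1])
for off in([0,0,0],[.014,0,.017],[-.014,0,.017]):
    c=K@(T[:3,:3].T@(NECK+M@np.array(off)-T[:3,3]));print(c[:2]/c[2])
E
```

```text
False
[0.55595039 0.03192335 0.08917418] [ 0.00021325 -0.00012702  0.00065458] 9.7083 [ 0.7013499   0.13297527 -1.25281452]
[317.64290731 244.36892736]
[317.59902521 231.29971039]
[317.62980361 270.99465374]
```

View pics/w3c.png

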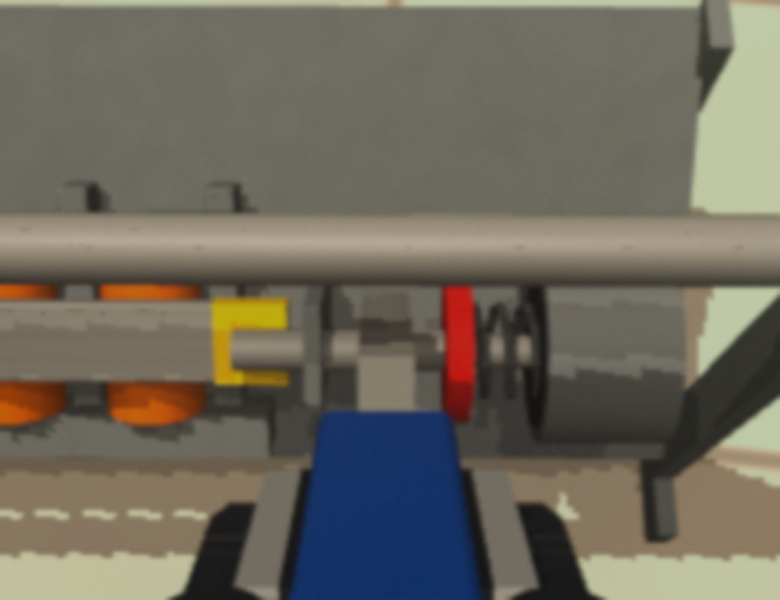

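The crop shows the fork (360–412) centred between the guide plate (325) and the collar (445). Next I check the prong's up-slope offset from depth.

Run:
```python
from h import *
D=np.load("pics/w3.npz");p,d,K,T=[D[k] for k in("p","d","K","T")];L=(cloud(d,K,T)-NECK)@M*1000
for u in(318,304):print(u,[(v,*L[v,u].round(0).astype(int).tolist(),int(p[v,u].mean())) for v in range(224,272,2)])
```

```text
318 [(224, 32, 0, 75, 60), (226, 4, 0, -41, 95), (228, 17, 0, 21, 88), (230, 17, 0, 27, 86), (232, 17, 0, 32, 87), (234, 17, 0, 37, 86), (236, 17, 0, 41, 77), (238, 18, 0, 47, 55), (240, 17, 0, 50, 60), (242, 17, 0, 54, 61), (244, 17, 0, 59, 70), (246, 17, 0, 62, 95), (248, 17, 0, 65, 104), (250, 17, 0, 67, 123), (252, 15, 0, 67, 123), (254, 14, 0, 66, 123), (256, 13, 0, 66, 123), (258, 12, 0, 66, 123), (260, 11, 0, 67, 123), (262, 10, 0, 66, 123), (264, 9, 0, 66, 123), (266, 7, 0, 66, 110), (268, 12, 0, 82, 61), (270, 13, 0, 86, 57)]
304 [(224, 32, 7, 74, 59), (226, 4, 11, -41, 91), (228, 2, 11, -40, 80), (230, 0, 11, -42, 70), (232, -1, 11, -41, 69), (234, -3, 11, -41, 69), (236, -5, 11, -40, 69), (238, -6, 11, -39, 68), (240, 3, 10, 1, 94), (242, 3, 10, 5, 115), (244, 1, 10, 4, 128), (246, 0, 10, 5, 130), (248, -1, 10, 5, 113), (250, -3, 10, 5, 90), (252, -4, 10, 4, 63), (254, -21, 12, -42, 53), (256, -22, 12, -41, 57), (258, -24, 12, -41, 56), (260, -26, 12, -40, 55), (262, -28, 12, -43, 55), (264, -30, 12, -42, 56), (266, -32, 12, -42, 66), (268, 12, 6, 83, 59), (270, 12, 6, 85, 58)]
```

Run:
```python
from h import *
print(move_l(tcp([.0005,0,0]),feed=.05,max_force=8),observe()["ft_force"])
print(move_l(tcp([.0005,-.0255,0]),feed=.03,max_force=20))
hold(.8);o=observe();print(o["ft_force"],o["eef_pos"]-tcp([0.0005,-.0255,0]),o["time_s"],o["opening"])
p,d,K,T=snap("side");cv2.imwrite("pics/s2c.png",cv2.resize(p[120:270,210:370],None,fx=4,fy=4,interpolation=2)[:,:,::-1])
```

```text
False [-0.68282481 -0.21669456 -1.4668146 ]
False
[ 0.38532304  4.6925873  -0.09591122] [-3.78492651e-06 -2.02591353e-05 -1.46410766e-05] 12.4083 0.02117727325075838
```

View pics/s2c.png

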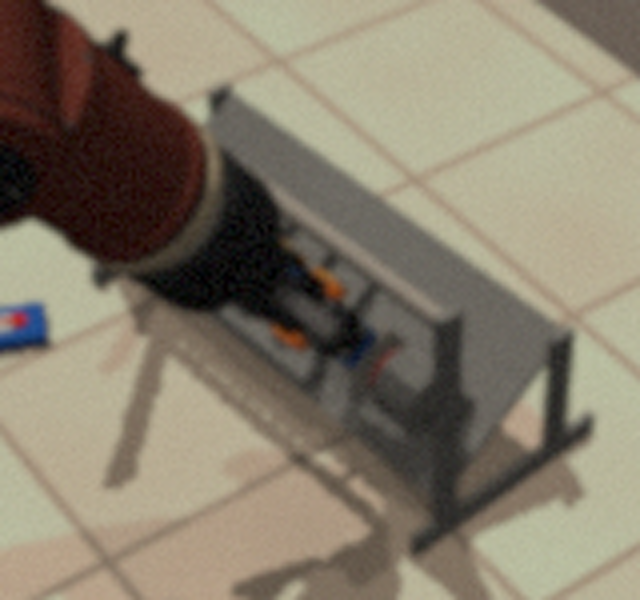

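The strap no longer lies over the cells in this view. I back off, withdraw and confirm with the wrist and top cameras.

Run:
```python
from h import *
print(move_l(tcp([.0005,0,0]),feed=.05));print(observe()["ft_force"])
print(move_l(tcp([0,0,.11]),feed=.1,max_force=8));o=observe();print(o["time_s"],o["opening"],o["ft_force"])
p,d,K,T=snap("wrist","w4");W=cloud(d,K,T);L=(W-NECK)@M
h,s,v=np.moveaxis(hsv(p).astype(int),-1,0);near=(abs(L[...,0])<.1)&(abs(L[...,1])<.3)&(L[...,2]>-.06)&(L[...,2]<.3)
for n,m in(('yel',(h>22)&(h<34)&(s>130)),('red',((h<6)|(h>174))&(s>130)&(v>50))):
    m=m&near;print(n,m.sum(),np.median(L[m],axis=0) if m.any() else '')
```

```text
False
[-0.48303538 -0.12460097 -2.16152595]
False
14.3667 0.020958729153405235 [-0.51521105  0.11073052 -2.09656101]
yel 157 [1.11918750e-02 1.70745470e-04 2.21066952e-01]
red 285 [ 0.00288881 -0.0170537   0.01445505]
```

View pics/w4.png

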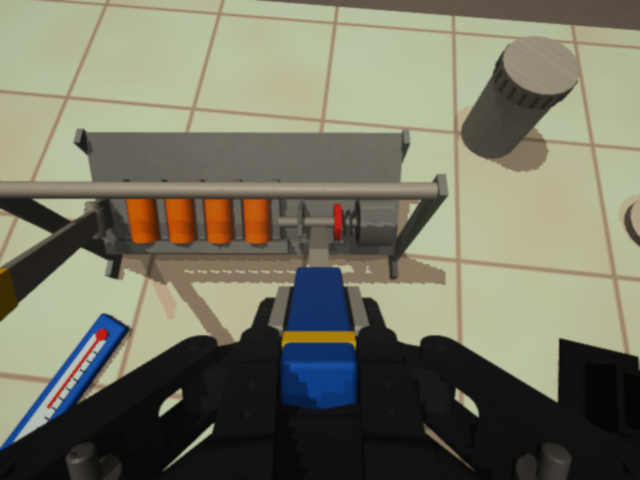

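The strap stands open at left (0–100, 210–310), the collar is back at (338,222), the cells are in place, and the fork is square in the grip. Now I return it to the stand.

Run:
```python
from h import *
movep([.40,-.12,.27],rpy(rot(0,0,0)))
r=rpy(rot(-.125,0,0));P=np.array([.4322,-.2694,0])
movep(P+[0,0,.20],r)
print(move_l(P+[0,0,.087],feed=.07,max_force=8));o=observe();print(o["eef_pos"],o["ft_force"],o["time_s"])
if o["eef_pos"][2]<.092:
    gripper_to(.05);hold(.2);gripper_to(.085);move_l(P+[0,0,.23],feed=.1)
    hold(.5)
    p,d,K,T=snap("wrist","w5");W=cloud(d,K,T);h,s,v=np.moveaxis(hsv(p).astype(int),-1,0);x,y,z=np.moveaxis(W,-1,0)
    t=(abs(x-.43)<.06)&(abs(y+.27)<.06)&(h>100)&(h<125)&(s>110)&(z>.12)&(z<.17);print('top',t.sum(),W[t].mean(0),W[t].max(0))
    p,d,K,T=snap("top","t5");print(observe()["time_s"],observe()["opening"])
    h,s,v=np.moveaxis(hsv(p).astype(int),-1,0);W=cloud(d,K,T)
    for n in((382,150),(470,206),(180,322),(320,328)):print(n,W[n[1],n[0]].round(3),np.load("pics/Wtop.npy")[n[1],n[0]].round(3))
```

```text
False
[ 0.43249636 -0.2696609   0.08750286] [ 0.02536709  0.14209935 -0.98452896] 17.55
top 1115 [ 0.43407799 -0.26992307  0.14421312] [ 0.4460596  -0.25893537  0.14680815]
20.7667 0.08522970058297097
(382, 150) [ 0.733 -0.171  0.117] [ 0.733 -0.171  0.12 ]
(470, 206) [ 0.621 -0.351  0.102] [ 0.621 -0.35   0.104]
(180, 322) [0.376 0.266 0.013] [0.376 0.266 0.013]
(320, 328) [ 0.363 -0.044  0.017] [ 0.363 -0.044  0.016]
```

The fork stands upright in the stand with its top at 146.8 mm, and all bystanders are unmoved. Handing in.

```bash
python3 -c "
from plant import *
print(job_done())"
```

```text
the job is handed in; nothing more can be done
None
```

The keeper strap is sprung open, the spring bar is back at rest, the fork is upright in its stand and the bystanders are unmoved; I handed the job in at about 21 s, but the call gave no verdict.

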